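Feed one balance weight from the wide feeder

ROBOT

A 7-joint arm with a two-finger parallel gripper is mounted at the origin on the work surface. World frame = base frame: x ahead of the robot, y to its left, z up, the work surface at z = 0. Lengths are in m, angles in rad, forces in N, time in s.
With the tool pointing down it reaches from about 0.4 to 0.875 m from the base axis. Payload 19.3 kg.
Tool frame: the origin (TCP) lies at the very end of the fingers, on their centre line; the grasp point (between the pads) lies 19 mm behind it; z points along the fingers, y is the line along which they close (so a half turn about z gives the same grasp; the last joint's range is limited). The gripper opens to 85 mm and grips with 20 to 120 N. Pads are 22 mm wide; open, the fingers measure 114 mm over their backs; the gripper's body (76 mm by 85 mm) begins 54 mm behind the grasp point. The pads swing forward as they close: fully open they stand 13 mm farther back than shut.
Start: joints at [-1.301, 0.521, -0.036, 1.599, 0.021, 1.021, -0.113], TCP at [0.208, 0.589, 0.231] pointing down, gripper open.
Joint ranges: [-2.91, 2.91], [-0.3, 2.13], [-1.5, 1.42], [0.17, 2.43], [-1.26, 4.41], [0.16, 1.93], [-2.52, 2.52]. Speed limits (rad/s): [1.89, 1.89, 2.39, 2.39, 3.01, 3.01, 3.01].

INTERFACE

Orientations are given as [roll, pitch, yaw] about the fixed x, y, z axes, in that order (R = Rz(yaw) Ry(pitch) Rx(roll)).
In Python, from workcell import bot gives the robot as it stands. The module is installed in compiled form; this text tells all that it offers.
- The arm moves only by the tool apply_moves, never from a script. Its arguments are lists of equal length, an entry for each row: "claw": the finger opening in m, from 0 to 0.0854; "xyz": the shift along the tool's x, y, z in m, a list of three; "twist": the turn, a rotation vector about the tool's x, y, z in rad, a list of three. A call has 1 to 20 rows; each row shifts and turns the commanded pose from where the row before left it, along the tool's axes as they then stand; what a row does not reach is not made up. A row lasts 1/10 s, in which the tool goes at most 50 mm and 8.59 degrees, less where a joint would pass 70% of its speed; a pose out of reach is approached as far as the arm can. A call with a gripper value outside its range is refused whole. The fingers move at their own pace and stop on an object; "force" is the grip in N (left out, the last holds). Time passes only in rows, so rows that do not move let the fingers close. It gives the time, the measured TCP pose, the force, the opening and the grip force at its end, in the units of the state.
- bot.observe(): the state, without advancing time (a new reading comes with each control period).
- bot.grab_frame(name): name is "scene" or "top" or "wrist"; returns a dict with "img" (400x640x3 uint8, red, green, blue), "vfov" (degrees; the focal length in pixels is half the picture's height over the tangent of half this angle, whatever the lens; pixels are square), "cx", "cy" (the principal point, pixels), "view" (4x4, takes a point from world to camera coordinates). Camera axes: x right, y up, looking along -z (the intrinsics and any distortion apply to the point x, -y, -z); pixel columns grow to the right and rows downward; lengths in m; the calibration is good to about 2 mm. The wrist camera is an equidistant fisheye: a pixel r from the principal point sees the ray r / f radians off the axis. A picture is of the moment at which its call begins. There is no depth.
- bot.job_done(): hands the job in; it is judged then, once.
Trained networks look in the newest picture that a camera, given by its name, has taken for a name from the list of things; names that differ only in an ending like _2 or _b are one class to them, and where a whole thing is asked for, a point or a joint stands for the part that bears it (a point fixed in the world has none). Each returns a list of dicts, best first, with "score" (0 to 1); they miss things now and then, are a little off and sometimes report something else, mostly with a low value. They report only what shows in the picture. A call takes as long as a camera call.
- bot.find_in(camera, query): "position" ([x, y, z] in m, in world coordinates, good to about 4 mm: the middle of the surface that is visible of it).
The state is a dict: "clock": time; "qpos": joint angles; "qd": joint speeds; "joint_efforts": joint torques, N m; "position": TCP position; "tool_rot": TCP orientation; "force": force on the tool from outside, world axes, zero at the start; "moment": the same for the moment, N m; "grip_width": finger opening in m; "finger_force": force on a finger pad.
Only numpy, scipy, OpenCV 4.12 (cv2) and the standard library are available. Lean on these libraries where they do the work, as an engineer would, in place of code of your own. Each camera call takes 0.05 s, during which the arm holds its last target. There are 200 camera calls.

TASK

Get one balance weight out of the wide feeder, the one with the flat upright paddle grip: slide its grip forward all the way to the front end stop, so that the lowest weight drops into the tray, then slide it all the way back to the rear end stop so that the next weight falls into its place, and let go. Be gentle with the plastic slide: squeeze it with no more than 40 N and do not ram it against the stops, and leave the narrow feeder's slide, the tin, the hammer and the bowl where they are.

Things in the scene. Friction and masses are not known exactly. Their poses are not given: they have to be found in the camera images.
- feeder: The wide weight feeder, fixed to the bench: black body 265 mm long (x), 59 mm wide (y), open tray at its +x end. Origin on the bench under x = 0; body spans x = -130 to +135 mm; x points forward to the tray, z up. The slide runs between aluminium rails 46 mm high; steel lugs on the rails, top 56 mm high, stop its flange at both ends. Open-topped magazine, 80 mm high, at x = 10 to 50 mm.
- feeder_lip (a point): Middle of the wide feeder's lip, the front edge of its deck: x = 50 mm in the feeder, 30 mm above the bench. The weights lie stacked in the magazine 20 mm behind it (three steel blocks). Beyond it lies the tray, 85 mm long (x), floor 16 mm and rim 40 mm above the bench.
- slide (a joint): The wide feeder's slide, in metres: 0 at the rear end stop, 0.070 at the front end stop; grows as it moves along the feeder's +x. It stays where it is left; about 2 N moves it, about 5 N while pushing a weight out. The tongue's front face meets the lowest weight at about 0.030.
- slide_grip (a point): Middle of the wide feeder's slide grip, 78 mm above the bench; axes as the feeder's: an upright grey plastic paddle 14 mm thick (x, the sliding direction), 36 mm wide (y), 50 to 100 mm above the bench, on a flange 14 mm by 57 mm, top 53 mm above the bench. At joint value 0 it stands at x = -110 mm of the feeder.
- feeder_w0_mid (a point): Centre of the lowest weight of the wide feeder, a plain steel block 24 mm (x) by 40 mm (y) by 12 mm high, about 90 g; it starts on the deck, 36 mm above the bench.
- feeder_w1_mid (a point): Centre of the next weight, same size, which starts on top of the lowest one and drops 12 mm onto the deck when the slide has been drawn back.
- small_feeder: The narrow weight feeder, fixed to the bench, not to be used: same length and plan but only 45 mm wide, for weights 26 mm wide. Origin and axes as for the wide feeder. The two feeders may change places.
- small_slide_grip (a point): Middle of the narrow feeder's slide grip, a round grey knob 24 mm across on a steel stem, 78 mm above the bench, top 94 mm above the bench.
- tin_mid (a point): Centre of a closed grey tin, 74 mm across and 90 mm high, standing on the bench.
- hammer: A hammer lying on the bench, 260 mm long, head 26 mm high; handle towards its -x.
- cap_bowl: A steel bowl 100 mm across and 35 mm high on the bench; origin under its centre.

How it is judged:
By the outcome, as a careful person would: the job done as asked, in the order asked, and still so for the second after the job is handed in, with the robot touching nothing.
It also fails if it takes over 40 s, if anything falls off the work surface, if the arm or the gripper's body presses on something with over 40 N, if the wrist force passes 120 N, or if a joint passes its speed limit or range.

## Working session

There is one attempt and no reset: what is moved stays moved. The work goes in short steps, Python scripts to look and compute and a tool call to move; the robot and the scene stay as the last step left them, time stands still between calls to the robot, and variables do not carry over. Pictures are saved under pics/ and viewed, at most 10 in all, crops included, and the job is handed in when it is done.

Besides the shell and the picture viewer there is one more tool, called after "Emit:" as name(argument=value, ...), one argument or row to a line, values as JSON. apply_moves: Moves the arm, as the interface text tells. Its arguments: {"type":"object","properties":{"claw":{"type":"array"},"xyz":{"type":"array"},"twist":{"type":"array"},"force":{"type":"number"}},"required":["claw","xyz","twist"]}

```bash
mkdir -p pics
python3 - <<'E'
from workcell import bot
import cv2, numpy as np
s=bot.observe(); print(s['position'],s['tool_rot'],s['clock'],s['force'])
for c in ['scene','top']:
    f=bot.grab_frame(c); cv2.imwrite(f'pics/{c}0.png',f['img'][:,:,::-1])
    print(c,f['vfov'],f['cx'],f['cy'],np.round(f['view'],3).tolist())
    for q in ['feeder','slide_grip','feeder_lip','feeder_w0_mid','small_feeder','small_slide_grip','tin_mid','hammer','cap_bowl']:
        print(q,[(np.round(d['position'],3).tolist(),round(d['score'],2)) for d in bot.find_in(c,q)[:2]])
E
```

```text
[0.20822927 0.5889362  0.23074062] [-3.14047533e+00  8.68229611e-05  2.80179372e+00] 0.0 [-0.45726866  0.20384005 -0.5212231 ]
scene 51.19272066953223 319.01578946197486 198.11704260688435 [[-0.151, 0.988, -0.019, 0.12], [-0.568, -0.07, 0.82, 0.251], [0.809, 0.134, 0.572, -1.541], [0.0, 0.0, 0.0, 1.0]]
feeder [([0.663, 0.195, 0.042], 0.57)]
slide_grip [([0.533, 0.22, 0.048], 0.78)]
feeder_lip [([0.666, 0.199, 0.037], 0.66)]
feeder_w0_mid [([0.463, 0.361, 0.065], 0.46)]
small_feeder [([0.596, -0.165, 0.034], 0.58)]
small_slide_grip []
tin_mid [([0.461, 0.362, 0.064], 0.75)]
hammer [([0.646, -0.401, 0.018], 0.98)]
cap_bowl [([0.596, 0.379, 0.018], 0.94)]
top 48.015117605426 315.1760062853861 198.7696691856962 [[0.013, -1.0, 0.0, -0.017], [0.993, 0.013, 0.115, -0.547], [-0.115, -0.001, 0.993, -1.151], [0.0, 0.0, 0.0, 1.0]]
feeder [([0.613, 0.194, 0.038], 0.94)]
slide_grip [([0.558, 0.216, 0.041], 0.55)]
feeder_lip [([0.612, 0.2, 0.04], 0.92), ([0.482, -0.183, 0.042], 0.44)]
feeder_w0_mid []
small_feeder []
small_slide_grip [([0.482, -0.181, 0.041], 0.9)]
tin_mid [([0.437, 0.356, 0.089], 0.87)]
hammer [([0.58, -0.414, 0.023], 0.98)]
cap_bowl [([0.616, 0.379, 0.018], 0.88)]
```

View pics/scene0.png

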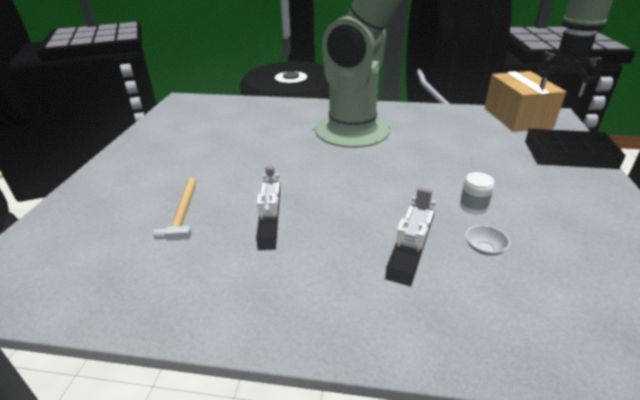

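View pics/top0.png

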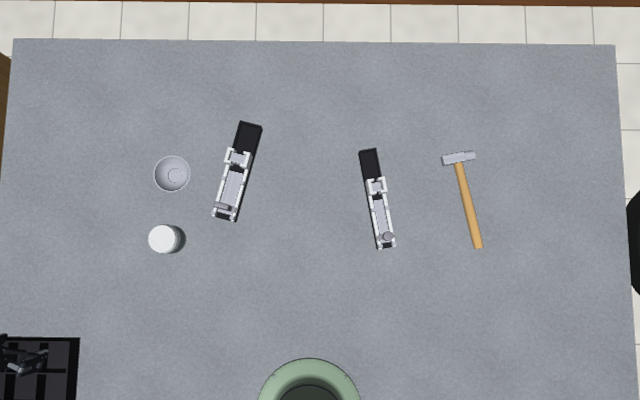

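The wide feeder is the left one in the top view, with its tray end near (250,124), its rear near (224,219) and the paddle near (224,207). The tin is at (165,239) and the bowl at (172,173). I'll zoom in on the feeder to get its axis.

```bash
python3 - <<'E'
import cv2
a=cv2.imread('pics/top0.png')[110:230,180:290]
cv2.imwrite('pics/crop0.png',cv2.resize(a,None,fx=5,fy=5,interpolation=cv2.INTER_CUBIC))
E
cat > h.py <<'E'
import numpy as np
def ray(f,u,v):
    F=200/np.tan(np.radians(f['vfov']/2)); V=np.array(f['view']); R=V[:3,:3]
    return -R.T@V[:3,3], R.T@np.array([(u-f['cx'])/F,-(v-f['cy'])/F,-1])
def at_z(f,u,v,z):
    o,d=ray(f,u,v); return o+d*(z-o[2])/d[2]
def proj(f,p):
    F=200/np.tan(np.radians(f['vfov']/2)); V=np.array(f['view']); c=V[:3,:3]@p+V[:3,3]
    return f['cx']+F*c[0]/-c[2], f['cy']-F*c[1]/-c[2]
E
```

```text
(no output)
```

View pics/crop0.png

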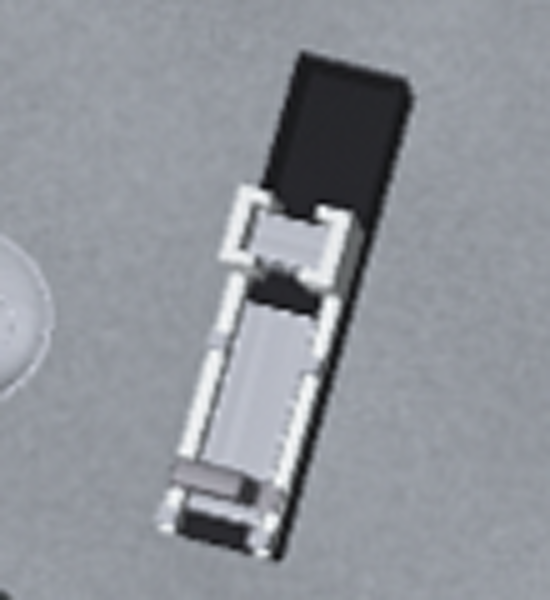

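The crop shows the paddle top at crop pixels (174-245, 462-498), the rear rail tips at (165,525) and (262,552), the tray corners at (302,52) and (412,80), and the magazine top corners.

Run:
```python
from workcell import bot
from h import *
f=bot.grab_frame('top')
P=lambda u,v,z: at_z(f,180+u/5-.4,110+v/5-.4,z)
tl,tr=P(302,52,.04),P(412,80,.04); rl,rr=P(165,525,.046),P(262,552,.046)
m=[P(*c,.08) for c in [(243,187),(355,212),(222,260),(332,285)]]
g=np.mean([P(*c,.1) for c in [(174,462),(245,476),(241,499),(177,484)]],0)
F=(tl+tr)/2;B=(rl+rr)/2;M=np.mean(m,0); d=F-B; yaw=np.arctan2(d[1],d[0])
print('front',F,'back',B,'mag',M,'grip',g,'yaw',yaw,'len',np.hypot(*d[:2]),np.hypot(*(tl-tr)[:2]))
e=np.array([np.cos(yaw),np.sin(yaw)]);n=np.array([-e[1],e[0]])
for k,p in dict(F=F,B=B,M=M,g=g).items(): print(k,'along',p[:2]@e,'lat',p[:2]@n)
s=bot.grab_frame('scene')
print('scene proj grip',proj(s,g))
```

```text
front [0.74807522 0.16328954 0.04      ] back [0.49421945 0.22938136 0.046     ] mag [0.64698986 0.18990428 0.08      ] grip [0.51920509 0.22129685 0.1       ] yaw -0.254697592511883 len 0.2623182817629593 0.06089766958272536
F along 0.6828007141112352 lat 0.34650136519440417
B along 0.420482432348276 lat 0.3465013651944042
M along 0.5782707545795638 lat 0.3467887655408468
g along 0.446698940461711 lat 0.3449728677173465
scene proj grip (np.float64(423.6141050054813), np.float64(188.8838863004802))
```

Emit:
apply_moves(
  claw=[0.085, 0.085, 0.085, 0.085, 0.085, 0.085, 0.085, 0.085, 0.085, 0.085, 0.085],
  xyz=[
    [0, 0, 0],
    [0, 0, 0],
    [0, 0, 0],
    [0, 0, 0],
    [0, 0, 0],
    [0, 0, 0],
    [0, 0, 0],
    [0, 0, 0],
    [0, 0, 0],
    [0, 0, 0],
    [0, 0, 0],
  ],
  twist=[
    [0, 0, 0.145],
    [0, 0, 0.145],
    [0, 0, 0.145],
    [0, 0, 0.145],
    [0, 0, 0.145],
    [0, 0, 0.145],
    [0, 0, 0.145],
    [0, 0, 0.145],
    [0, 0, 0.145],
    [0, 0, 0.145],
    [0, 0, 0.036],
  ],
)

```text
clock: 2.2
position: [0.2082, 0.5893, 0.2313]
tool_rot: [3.141, -0.0, 1.31]
force: [-0.4, -0.2, -0.3]
grip_width: 0.085
finger_force: 0.0
```

Emit:
apply_moves(
  claw=[0.085, 0.085, 0.085, 0.085, 0.085, 0.085, 0.085, 0.085, 0.085, 0.085, 0.085, 0.085, 0.085],
  xyz=[
    [-0.023, 0.033, 0],
    [-0.023, 0.033, 0],
    [-0.023, 0.033, 0],
    [-0.023, 0.033, 0],
    [-0.023, 0.033, 0],
    [-0.023, 0.033, 0],
    [-0.023, 0.033, 0],
    [-0.023, 0.033, 0],
    [-0.023, 0.033, 0],
    [-0.023, 0.033, 0],
    [-0.023, 0.033, 0],
    [-0.023, 0.033, 0],
    [0, 0, 0],
  ],
  twist=[
    [0, 0, 0],
    [0, 0, 0],
    [0, 0, 0],
    [0, 0, 0],
    [0, 0, 0],
    [0, 0, 0],
    [0, 0, 0],
    [0, 0, 0],
    [0, 0, 0],
    [0, 0, 0],
    [0, 0, 0],
    [0, 0, 0],
    [0, 0, 0],
  ],
)

```text
clock: 3.5
position: [0.5249, 0.2173, 0.2316]
tool_rot: [3.139, 0.001, 1.309]
force: [-1.0, 0.3, 0.4]
grip_width: 0.0848
finger_force: 0.0
```

Run:
```python
from workcell import bot
import cv2, numpy as np
s=bot.observe(); print(s['position'],s['tool_rot'],s['clock'])
f=bot.grab_frame('wrist'); cv2.imwrite('pics/w1.png',f['img'][:,:,::-1])
print(f['vfov'],f['cx'],f['cy'],np.round(f['view'],3).tolist())
for q in ['slide_grip','feeder']: print(q,[(np.round(d['position'],3).tolist(),round(d['score'],2)) for d in bot.find_in('wrist',q)[:2]])
```

```text
[0.52488941 0.21730091 0.23159511] [3.13944798e+00 1.08221309e-03 1.30934697e+00] 3.5
65.70646984690485 323.4905041541226 197.5628493798616 [[0.966, -0.259, 0.001, -0.452], [0.245, 0.916, -0.318, -0.285], [0.082, 0.307, 0.948, -0.491], [0.0, 0.0, 0.0, 1.0]]
slide_grip [([0.553, 0.218, 0.042], 0.66)]
feeder [([0.596, 0.211, 0.039], 0.8)]
```

View pics/w1.png

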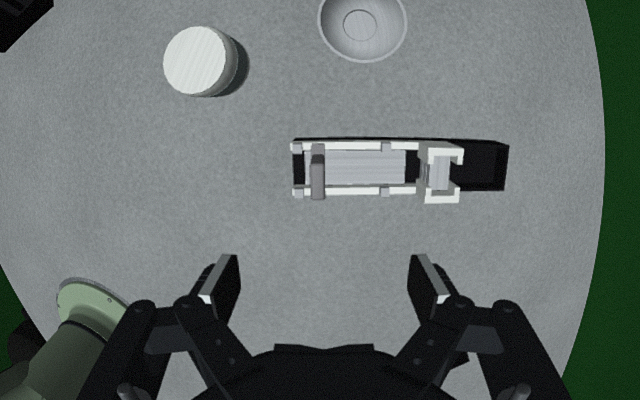

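The wrist view shows the feeder nearly parallel to the image rows, with the paddle at about (318,175), so the closing axis is aligned. I'll zoom in to locate the paddle's top face.

Run:
```python
import cv2
a=cv2.imread('pics/w1.png')[130:210,285:405]
cv2.imwrite('pics/w1c.png',cv2.resize(a,None,fx=6.5,fy=6.5,interpolation=cv2.INTER_CUBIC))
```

```text
(no output)
```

View pics/w1c.png

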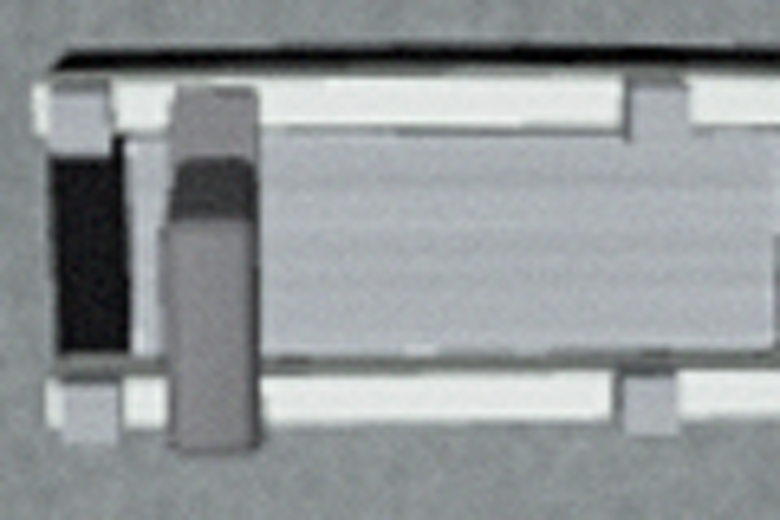

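The zoomed crop puts the paddle's top face at crop corners (172,218), (252,218), (258,450) and (172,450). The flange stands about 10 mm clear of the rear lugs, so the slide starts near 0.01.

```bash
cat >> h.py <<'E'
def fray(f,u,v):
    F=200/np.tan(np.radians(f['vfov']/2)); V=np.array(f['view']); R=V[:3,:3]
    x,y=u-f['cx'],v-f['cy']; r=np.hypot(x,y)+1e-9; t=r/F
    return -R.T@V[:3,3], R.T@np.array([np.sin(t)*x/r,-np.sin(t)*y/r,-np.cos(t)])
def fat_z(f,u,v,z):
    o,d=fray(f,u,v); return o+d*(z-o[2])/d[2]
E
python3 - <<'E'
from workcell import bot
from h import *
f=bot.grab_frame('wrist'); s=bot.observe()
P=lambda u,v,z: fat_z(f,285+u/6.5-.4,130+v/6.5-.4,z)
c=[P(*q,.1) for q in [(172,218),(252,218),(258,450),(172,450)]]
g=np.mean(c,0); print('grip',g,[np.linalg.norm(c[i]-c[i-1]) for i in range(4)])
y=P(180,418,.046)-0; r=[P(50,420,.046),P(780,408,.046)]; d=r[1]-r[0]; print('rail yaw',np.arctan2(d[1],d[0]))
fl=P(216,90,.053),P(60,95,.056),P(655,85,.056); print(fl)
w=s['tool_rot'][2]; t=g[:2]-s['position'][:2]
print('shift tool x,y', t@[np.cos(w),np.sin(w)], t@[np.sin(w),-np.cos(w)], 'z',s['position'][2])
E
```

```text
grip [0.51818613 0.22851653 0.1       ] [np.float64(0.034149762571816365), np.float64(0.011155471491353744), np.float64(0.03413717759990112), np.float64(0.012404403376698203)]
rail yaw -0.23654149353181952
(array([0.52486495, 0.25586023, 0.053     ]), array([0.50071345, 0.26194581, 0.056     ]), array([0.59386781, 0.23997528, 0.056     ]))
shift tool x,y 0.004401175858243409 -0.004431257669607724 z 0.23122643129724688
```

Emit:
apply_moves(
  claw=[0.085, 0.085, 0.085, 0.085, 0.085],
  xyz=[
    [0.001, -0.002, 0.026],
    [0.001, -0.002, 0.026],
    [0, -0.002, 0.026],
    [0, 0, 0.026],
    [0, 0, 0],
  ],
  twist=[
    [0, 0, -0.012],
    [0, 0, 0],
    [0, 0, 0],
    [0, 0, 0],
    [0, 0, 0],
  ],
)

```text
clock: 4.2
position: [0.5144, 0.2263, 0.1248]
tool_rot: [-3.138, 0.003, 1.33]
force: [0.7, 0.3, 1.5]
grip_width: 0.0849
finger_force: 0.0
```

Run:
```python
from workcell import bot
import cv2, numpy as np
s=bot.observe(); print(s['position'],s['tool_rot'],s['clock'])
f=bot.grab_frame('wrist'); cv2.imwrite('pics/w2.png',f['img'][:,:,::-1])
```

```text
[0.51443332 0.22628267 0.12481593] [-3.13813612e+00  2.83220214e-03  1.32981902e+00] 4.2
```

View pics/w2.png

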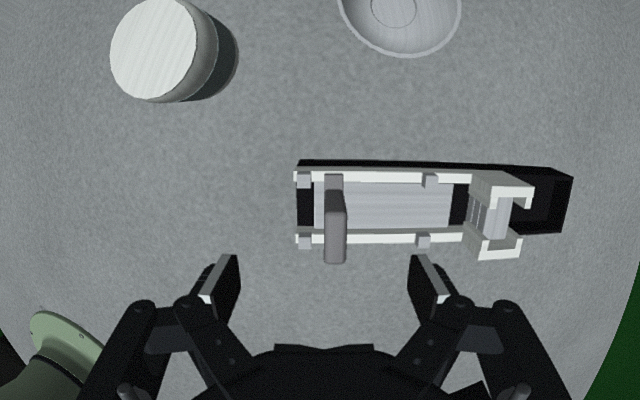

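The paddle's top face now spans about x 325-346 and y 210-263, and it sits between the fingers (pads at x 235 and 415).

Run:
```python
from workcell import bot
from h import *
f=bot.grab_frame('wrist'); s=bot.observe()
c=[fat_z(f,*q,.1) for q in [(324.5,210),(346,210),(346.5,263),(324.5,263)]]
g=np.mean(c,0); print('grip',g,[np.linalg.norm(c[i]-c[i-1]) for i in range(4)])
r=[fat_z(f,297,239,.046),fat_z(f,465,237,.046)]; d=r[1]-r[0]; print('rail yaw',np.arctan2(d[1],d[0]))
w=s['tool_rot'][2]; t=g[:2]-s['position'][:2]
print('shift tool x,y', t@[np.cos(w),np.sin(w)], t@[np.sin(w),-np.cos(w)])
```

```text
grip [0.5229538  0.22253317 0.1       ] [np.float64(0.03605974144805446), np.float64(0.012661804350715976), np.float64(0.036148801096262395), np.float64(0.013977486975921528)]
rail yaw -0.2455384970424069
shift tool x,y -0.002084091901830607 0.00734647338379358
```

Emit:
apply_moves(
  claw=[0.085, 0.085, 0.085, 0.085, 0.06, 0.04, 0.028, 0.022, 0.022, 0.022],
  xyz=[
    [-0.002, 0.007, 0.0],
    [0, 0, 0.02],
    [0, 0, 0.02],
    [0, 0, 0.019],
    [0, 0, 0],
    [0, 0, 0],
    [0, 0, 0],
    [0, 0, 0],
    [0, 0, 0],
    [0, 0, 0],
  ],
  twist=[
    [0, 0, 0.006],
    [0, 0, 0],
    [0, 0, 0],
    [0, 0, 0],
    [0, 0, 0],
    [0, 0, 0],
    [0, 0, 0],
    [0, 0, 0],
    [0, 0, 0],
    [0, 0, 0],
  ],
  force=25,
)

```text
clock: 5.3
position: [0.523, 0.2222, 0.0687]
tool_rot: [3.141, -0.0, 1.322]
force: [-0.3, 1.4, 0.5]
grip_width: 0.0219
finger_force: 0.0
```

Emit:
apply_moves(
  claw=[0.018, 0.014, 0.01, 0.01, 0.01],
  xyz=[
    [0, 0, 0],
    [0, 0, 0],
    [0, 0, 0],
    [0, 0, 0],
    [0, 0, 0],
  ],
  twist=[
    [0, 0, 0],
    [0, 0, 0],
    [0, 0, 0],
    [0, 0, 0],
    [0, 0, 0],
  ],
  force=25,
)

```text
clock: 5.8
position: [0.5229, 0.2221, 0.0684]
tool_rot: [3.142, -0.0, 1.322]
force: [-1.9, 0.4, 4.4]
grip_width: 0.0138
finger_force: 24.6
```

Emit:
apply_moves(
  claw=[0.01, 0.01, 0.01, 0.01, 0.01, 0.01, 0.01, 0.01, 0.01, 0.01, 0.01, 0.01],
  xyz=[
    [0, 0.002, 0],
    [0, 0.004, 0],
    [0, 0.005, 0],
    [0, 0.006, 0],
    [0, 0.006, 0],
    [0, 0.006, 0],
    [0, 0.006, 0],
    [0, 0.006, 0],
    [0, 0.005, 0],
    [0, 0.003, 0],
    [0, 0.001, 0],
    [0, 0, 0],
  ],
  twist=[
    [0, 0, 0],
    [0, 0, 0],
    [0, 0, 0],
    [0, 0, 0],
    [0, 0, 0],
    [0, 0, 0],
    [0, 0, 0],
    [0, 0, 0],
    [0, 0, 0],
    [0, 0, 0],
    [0, 0, 0],
    [0, 0, 0],
  ],
)

```text
clock: 7.0
position: [0.5719, 0.2098, 0.0684]
tool_rot: [3.141, -0.0, 1.322]
force: [-0.9, 1.7, 4.4]
grip_width: 0.0135
finger_force: 24.9
```

Emit:
apply_moves(
  claw=[0.01, 0.01, 0.01, 0.01, 0.01, 0.01],
  xyz=[
    [0, 0.001, 0],
    [0, 0.001, 0],
    [0, 0.001, 0],
    [0, 0.001, 0],
    [0, 0.001, 0],
    [0, 0, 0],
  ],
  twist=[
    [0, 0, 0],
    [0, 0, 0],
    [0, 0, 0],
    [0, 0, 0],
    [0, 0, 0],
    [0, 0, 0],
  ],
)

```text
clock: 7.6
position: [0.5766, 0.2087, 0.0684]
tool_rot: [3.141, -0.0, 1.322]
force: [-1.9, 3.2, 5.4]
grip_width: 0.0136
finger_force: 25.0
```

Emit:
apply_moves(
  claw=[0.01, 0.01, 0.01],
  xyz=[
    [0, 0.001, 0],
    [0, 0.001, 0],
    [0, 0, 0],
  ],
  twist=[
    [0, 0, 0],
    [0, 0, 0],
    [0, 0, 0],
  ],
)

```text
clock: 7.9
position: [0.5785, 0.2082, 0.0684]
tool_rot: [3.141, -0.0, 1.322]
force: [-1.6, 2.4, 5.7]
grip_width: 0.0139
finger_force: 25.0
```

Emit:
apply_moves(
  claw=[0.01, 0.01, 0.01],
  xyz=[
    [0, 0.001, 0],
    [0, 0.001, 0],
    [0, 0, 0],
  ],
  twist=[
    [0, 0, 0],
    [0, 0, 0],
    [0, 0, 0],
  ],
)

```text
clock: 8.2
position: [0.5794, 0.208, 0.0683]
tool_rot: [-3.14, 0.0, 1.322]
force: [-10.6, 2.6, 11.8]
grip_width: 0.0133
finger_force: 25.9
```

Emit:
apply_moves(
  claw=[0.01, 0.01],
  xyz=[
    [0, 0.001, 0],
    [0, 0, 0],
  ],
  twist=[
    [0, 0, 0],
    [0, 0, 0],
  ],
)

```text
clock: 8.4
position: [0.5794, 0.2079, 0.0683]
tool_rot: [-3.138, 0.0, 1.322]
force: [-15.6, 3.7, 16.6]
grip_width: 0.0139
finger_force: 26.5
```

The slide is at the front stop: contact force is rising and the position is no longer advancing. I'll check that the weight dropped.

Run:
```python
from workcell import bot
import cv2, numpy as np
w=bot.grab_frame('wrist')['img'][100:300,280:640]; t=bot.grab_frame('scene')['img'][180:290,360:460]
w=cv2.resize(w,(640,356)); t=cv2.resize(t,(220,242))
o=np.zeros((598,640,3),np.uint8); o[:356]=w; o[356:598,:220]=t
cv2.imwrite('pics/w3.png',o[:,:,::-1])
```

```text
(no output)
```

View pics/w3.png

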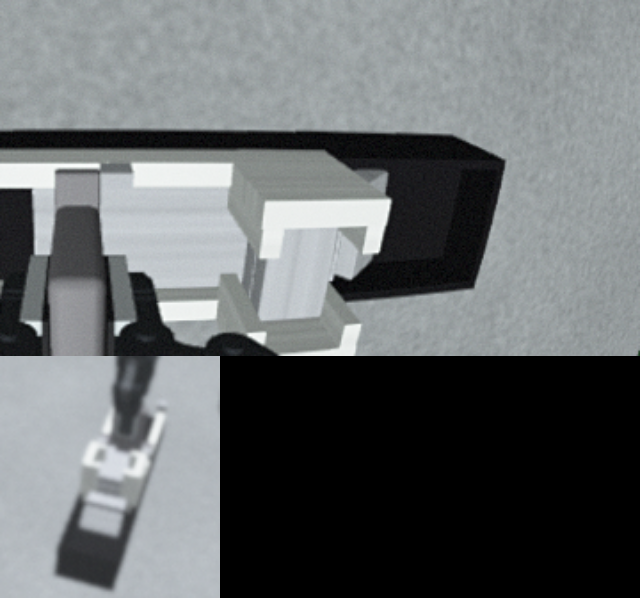

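The flange is against the front lug, and the scene crop shows the weight in the tray at about (100,515). Next I'll slide back.

Emit:
apply_moves(
  claw=[0.01, 0.01, 0.01, 0.01, 0.01, 0.01, 0.01, 0.01, 0.01, 0.01, 0.01, 0.01, 0.01, 0.01, 0.01],
  xyz=[
    [0, -0.002, 0],
    [0, -0.003, 0],
    [0, -0.005, 0],
    [0, -0.006, 0],
    [0, -0.006, 0],
    [0, -0.006, 0],
    [0, -0.006, 0],
    [0, -0.006, 0],
    [0, -0.006, 0],
    [0, -0.006, 0],
    [0, -0.006, 0],
    [0, -0.004, 0],
    [0, -0.002, 0],
    [0, -0.001, 0],
    [0, 0, 0],
  ],
  twist=[
    [0, 0, 0],
    [0, 0, 0],
    [0, 0, 0],
    [0, 0, 0],
    [0, 0, 0],
    [0, 0, 0],
    [0, 0, 0],
    [0, 0, 0],
    [0, 0, 0],
    [0, 0, 0],
    [0, 0, 0],
    [0, 0, 0],
    [0, 0, 0],
    [0, 0, 0],
    [0, 0, 0],
  ],
)

```text
clock: 10.0
position: [0.5177, 0.2233, 0.0683]
tool_rot: [-3.141, 0.0, 1.322]
force: [0.7, 2.3, 7.2]
grip_width: 0.0134
finger_force: 25.5
```

Emit:
apply_moves(
  claw=[0.01, 0.01, 0.01, 0.01, 0.01, 0.01],
  xyz=[
    [0, -0.001, 0],
    [0, -0.001, 0],
    [0, -0.001, 0],
    [0, -0.001, 0],
    [0, -0.001, 0],
    [0, 0, 0],
  ],
  twist=[
    [0, 0, 0],
    [0, 0, 0],
    [0, 0, 0],
    [0, 0, 0],
    [0, 0, 0],
    [0, 0, 0],
  ],
)

```text
clock: 10.6
position: [0.513, 0.2245, 0.0683]
tool_rot: [-3.142, 0.0, 1.322]
force: [2.1, 2.3, 6.5]
grip_width: 0.0138
finger_force: 25.4
```

Emit:
apply_moves(
  claw=[0.01, 0.01, 0.01],
  xyz=[
    [0, -0.001, 0],
    [0, -0.001, 0],
    [0, 0, 0],
  ],
  twist=[
    [0, 0, 0],
    [0, 0, 0],
    [0, 0, 0],
  ],
)

```text
clock: 10.9
position: [0.5113, 0.225, 0.0684]
tool_rot: [3.141, -0.0, 1.322]
force: [2.9, 1.6, 5.8]
grip_width: 0.0137
finger_force: 25.3
```

Emit:
apply_moves(
  claw=[0.01, 0.01, 0.01],
  xyz=[
    [0, -0.001, 0],
    [0, -0.001, 0],
    [0, 0, 0],
  ],
  twist=[
    [0, 0, 0],
    [0, 0, 0],
    [0, 0, 0],
  ],
)

```text
clock: 11.2
position: [0.5111, 0.225, 0.0684]
tool_rot: [3.138, -0.001, 1.321]
force: [15.0, 0.4, -4.2]
grip_width: 0.0137
finger_force: 24.9
```

It is at the rear stop after 70 mm of travel. I'll release and retreat upward.

Emit:
apply_moves(
  claw=[0.02, 0.04, 0.06, 0.07, 0.07, 0.07, 0.07, 0.07, 0.07, 0.07, 0.07, 0.07],
  xyz=[
    [0, 0, 0],
    [0, 0, 0],
    [0, 0, 0],
    [0, 0, 0],
    [0, 0, -0.01],
    [0, 0, -0.02],
    [0, 0, -0.03],
    [0, 0, -0.03],
    [0, 0, -0.03],
    [0, 0, -0.03],
    [0, 0, -0.01],
    [0, 0, 0],
  ],
  twist=[
    [0, 0, 0],
    [0, 0, 0],
    [0, 0, 0],
    [0, 0, 0],
    [0, 0, 0],
    [0, 0, 0],
    [0, 0, 0],
    [0, 0, 0],
    [0, 0, 0],
    [0, 0, 0],
    [0, 0, 0],
    [0, 0, 0],
  ],
)

```text
clock: 12.4
position: [0.5097, 0.2258, 0.2299]
tool_rot: [3.14, -0.002, 1.322]
force: [-0.2, -0.1, -0.2]
grip_width: 0.0699
finger_force: 0.0
```

Run:
```python
from workcell import bot
import cv2, numpy as np
w=bot.grab_frame('wrist')['img'][110:230,270:540]; t=bot.grab_frame('scene')['img'][180:290,360:460]
w=cv2.resize(w,(720,320),interpolation=cv2.INTER_CUBIC); t=cv2.resize(t,(240,264),interpolation=cv2.INTER_CUBIC)
o=np.zeros((584,720,3),np.uint8); o[:320]=w; o[320:,:240]=t
cv2.imwrite('pics/w4.png',o[:,:,::-1]); print(bot.observe()['clock'])
```

```text
12.5
```

View pics/w4.png

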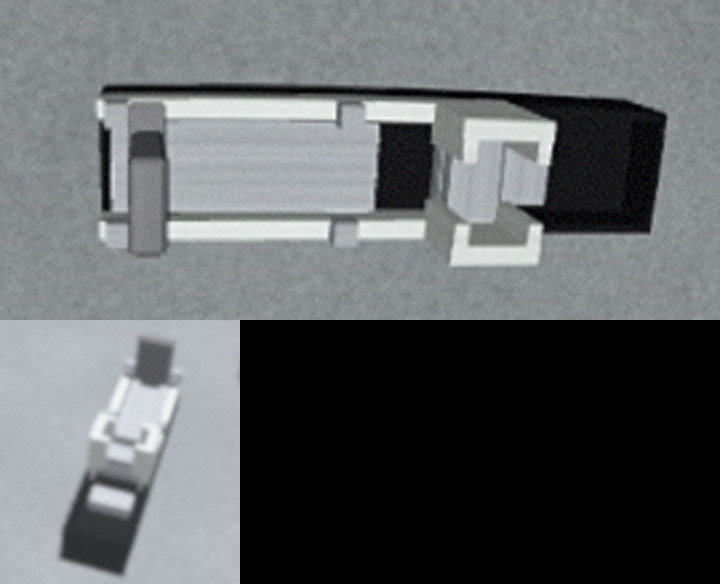

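The flange is against the rear lugs, and a weight is in the tray near the lip. I'll look more closely at the tray and the magazine from further forward.

Emit:
apply_moves(
  claw=[0.07, 0.07, 0.07, 0.07, 0.07, 0.07, 0.07, 0.07],
  xyz=[
    [0, 0.03, 0],
    [0, 0.03, 0],
    [0, 0.03, 0],
    [0, 0.03, 0],
    [0, 0.03, 0],
    [0, 0.03, 0],
    [0, 0.02, 0],
    [0, 0, 0],
  ],
  twist=[
    [0, 0, 0],
    [0, 0, 0],
    [0, 0, 0],
    [0, 0, 0],
    [0, 0, 0],
    [0, 0, 0],
    [0, 0, 0],
    [0, 0, 0],
  ],
)

```text
clock: 13.3
position: [0.7043, 0.1743, 0.2256]
tool_rot: [-3.14, 0.002, 1.32]
force: [-0.4, -0.1, -0.8]
grip_width: 0.0702
finger_force: 0.0
```

Run:
```python
from workcell import bot
import cv2, numpy as np
f=bot.grab_frame('wrist'); w=f['img']; cv2.imwrite('pics/w5full.png',w[:,:,::-1])
w=w[120:240,180:400]
cv2.imwrite('pics/w5.png',cv2.resize(w,(792,432),interpolation=cv2.INTER_CUBIC)[:,:,::-1])
print(bot.observe()['position'])
for q in ['feeder_w0_mid','feeder_w1_mid','slide_grip']: print(q,[(np.round(d['position'],3).tolist(),round(d['score'],2)) for d in bot.find_in('wrist',q)[:3]])
```

```text
[0.70312061 0.17512456 0.22588805]
feeder_w0_mid [([0.537, 0.222, 0.044], 0.73), ([0.686, 0.181, 0.027], 0.58)]
feeder_w1_mid []
slide_grip [([0.541, 0.218, 0.039], 0.86)]
```

View pics/w5.png

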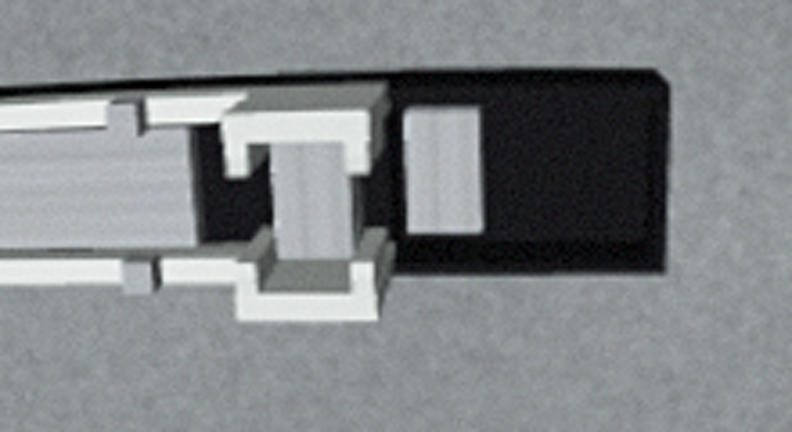

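One weight lies flat in the tray at (443,170), and the remaining stack sits square in the magazine at (313,200). I'll hand the job in.

```bash
python3 -c "
from workcell import bot
print(bot.job_done())"
```

```text
the job is handed in; nothing more can be done
None
```

The job is handed in: the lowest weight lies flat in the tray, the slide is back at its rear stop and released, and the squeeze was about 26 N; the next weight's drop looks right in the picture but its height was not measured.

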